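Lock the circuit board in its repair cradle

TASK

Two identical metal board cradles stand on the repair bench, and one of them has a green circuit board lying in its nest. Lock that board in: slide the upright grip of that cradle's latch towards the board, fully home against its end stop, and let go of it. Leave the board lying in its nest and leave the latch of the empty cradle as it is.

Things in the scene. Friction and masses are not known exactly. Their poses are not given: they have to be found in the camera images.
- board_latch (a joint): Latch slide of the cradle that holds the board, in m: 0 fully open (starts at 0 to 0.015), 0.060 at the end stop, its steel tongue over the board's edge. Straight and level; needs about 3 N, more if moved fast; no spring, stays where left. The cradle is fixed to the bench: aluminium plate 220 x 120 x 14 mm, nest at one end, latch along the middle of the other.
- board_latch_grip (a point): Top middle of the upright black grip to slide, about 60 mm above the bench; moves with it. Grip: 14 mm thick along the slide, 40 mm wide across, 36 mm tall above its grey carriage (30 x 44 mm, top 24.5 mm above the bench). x axis: level, along the slide towards the board (locking direction); z up. Nothing else on the cradle rises over 27 mm.
- spare_latch_grip (a point): The same point, with the same axes, on the identical latch of the empty cradle (no board in its nest). It must stay as it is.
- board: Loose green circuit board, 80 x 90 x 3 mm, chips up to 6 mm tall on it, lying flat in its cradle's nest; about 60 g. Origin: centre of its underside, 14 mm above the bench; x axis along the slide, away from the latch; z up. Its near edge is 97 mm from the grip's middle when the latch is fully open, 37 mm when home.
Mind the look-alikes: they are no part of the job. What is shaped like the board but pink or yellow is not meant.

How it is judged:
By the outcome, as a careful person would: the job done as asked, in the order asked, and still so for the second after the job is handed in, with the robot touching nothing.
It also fails if it takes over 32 s, if anything falls off the work surface, if the arm or the gripper's body presses on something with over 40 N, if the wrist force passes 120 N, or if a joint passes its speed limit or range.

ROBOT

A 7-joint arm with a two-finger parallel gripper is mounted at the origin on the work surface. World frame = base frame: x ahead of the robot, y to its left, z up, the work surface at z = 0. Lengths are in m, angles in rad, forces in N, time in s.
With the tool pointing down it reaches from about 0.425 to 0.875 m from the base axis. Payload 9.9 kg.
Tool frame: the origin (TCP) lies at the centre of the arm's flange, where the gripper is bolted on; the fingertips stand 173 mm ahead of it and the grasp point (between the pads) lies 155 mm ahead of it (env.nose_length is the distance from the TCP to the fingertips, in m); z points along the fingers, y is the line along which they close (so a half turn about z gives the same grasp; the last joint's range is limited). The gripper opens to 85 mm and grips with 20 to 120 N. Pads are 22 mm wide; open, the fingers measure 114 mm over their backs; the gripper's body (76 mm by 85 mm) begins 54 mm behind the grasp point. The pads swing forward as they close: fully open they stand 13 mm farther back than shut.
Start: joints at [1.113, 0.576, 0.025, 1.437, -0.015, 1.129, -0.057], TCP at [0.246, -0.628, 0.405] pointing down, gripper open.
Joint ranges: [-2.76, 2.76], [-0.34, 2.15], [-1.52, 1.57], [0.19, 2.46], [-1.09, 4.23], [0.17, 1.99], [-2.82, 2.82]. Speed limits (rad/s): [2.22, 2.22, 3.01, 3.01, 3.14, 3.14, 3.14].

INTERFACE

Orientations are given as a 3x3 rotation matrix whose columns are the frame's x, y, z axes.
In Python, from station import status, eyes, env gives the robot as it stands.
- The arm moves only by the tool arm_command, never from a script. Its argument "rows" is a list of rows, each an object of numbers: "hand": the closure, from -1 (fully open) to 1 (shut); "x", "y", "z": the shift along the tool's x, y, z in mm; "turn": the turn about the tool's z in degrees. A call has 1 to 12 rows; each row shifts and turns the commanded pose from where the row before left it, along the tool's axes as they then stand; what a row does not reach is not made up. A row lasts 1/10 s, in which the tool goes at most 50 mm and 8.59 degrees, less where a joint would pass 70% of its speed; a pose out of reach is approached as far as the arm can. A call with a gripper value outside its range is refused whole. The fingers move at their own pace and stop on an object; the grip force is fixed at half the most. Time passes only in rows, so rows that do not move let the fingers close. It gives the time, the measured TCP pose, the force, the opening and the grip force at its end, in the units of the state.
- status.get_obs(): the state, without advancing time (a new reading comes with each control period).
- eyes.grab_frame(name): name is "scene" or "top"; returns (picture, depth): 400x640x3 uint8, red, green, blue; 400x640 float32, m along the optical axis (not along the pixel's ray), 0 where there is no reading.
- eyes.camera_model(name): a dict with "fx", "fy", "cx", "cy" (pixels), "origin" and "orientation" of the camera in the world. Camera axes: x right, y down, z forward; pixel columns grow to the right and rows downward; lengths in m; the calibration is good to about 2 mm. A picture is of the moment at which its call begins. camera_model takes no time and is no camera call.
- env.close_job(): hands the job in; it is judged then, once.
The state is a dict: "clock": time; "joint_positions": joint angles; "dq": joint speeds; "joint_torque": joint torques, N m; "tool_pos": TCP position; "ee_rot": TCP orientation; "contact_force": force on the tool from outside, world axes, zero at the start; "ft_torque": the same for the moment, N m; "finger_gap": opening from 0.0 (shut) to 1.0 (fully open); "gripper_force": force on a finger pad.
Only numpy, scipy, OpenCV 4.12 (cv2) and the standard library are available. Lean on these libraries where they do the work, as an engineer would, in place of code of your own. Each camera call takes 0.05 s, during which the arm holds its last target. There are 200 camera calls.

## Working session

There is one attempt and no reset: what is moved stays moved. The work goes in short steps, Python scripts to look and compute and a tool call to move; the robot and the scene stay as the last step left them, time stands still between calls to the robot, and variables do not carry over. Pictures are saved under pics/ and viewed, at most 10 in all, crops included, and the job is handed in when it is done.

Besides the shell and the picture viewer there is one more tool, called by a JSON object that holds its "api" and its "payload". arm_command: Moves the arm, as the interface text tells. Its arguments: {"type":"object","properties":{"rows":{"type":"array","items":{"type":"object","properties":{"hand":{"type":"number"},"x":{"type":"number"},"y":{"type":"number"},"z":{"type":"number"},"turn":{"type":"number"}}}}},"required":["rows"]}

```bash
mkdir -p pics; ls; python3 - <<'E'
from station import status, eyes, env
import cv2,numpy as np
for n in("scene","top"):
    p,d=eyes.grab_frame(n); np.savez(f"pics/{n}0.npz",p=p,d=d); cv2.imwrite(f"pics/{n}0.png",p[...,::-1]); print(n,eyes.camera_model(n))
s=status.get_obs();print(s["clock"],s["tool_pos"],s["ee_rot"],env.nose_length)
E
```

```text
pics
scene {'fx': 376.6125439526429, 'fy': 376.6125439526429, 'cx': 318.47641226908985, 'cy': 196.3293281748308, 'origin': array([1.00058678, 0.30278062, 0.58803308]), 'orientation': array([[-0.57510977,  0.56035211, -0.59603209],
       [ 0.81801976,  0.38534002, -0.42703248],
       [-0.00961353, -0.73315658, -0.67999191]])}
top {'fx': 452.9003851304318, 'fy': 452.9003851304318, 'cx': 316.9717300901423, 'cy': 210.91727353412853, 'origin': array([ 0.46532458, -0.02605874,  0.82677081]), 'orientation': array([[ 0.02648847, -0.99606776,  0.08454215],
       [-0.99947546, -0.02481265,  0.02081198],
       [-0.01863243, -0.08504908, -0.99620253]])}
0.1 [ 0.24646623 -0.62822533  0.40394838] [[ 9.30936349e-01  3.65181000e-01 -5.93226780e-04]
 [ 3.65181477e-01 -9.30935369e-01  1.35207784e-03]
 [-5.85026530e-05 -1.47533384e-03 -9.99998910e-01]] 0.1734
```

View pics/top0.png

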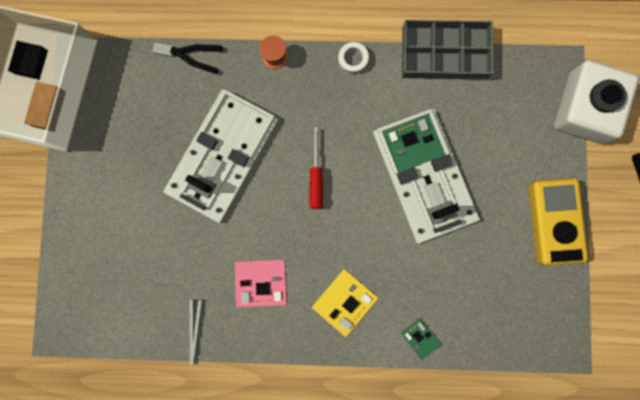

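View pics/scene0.png

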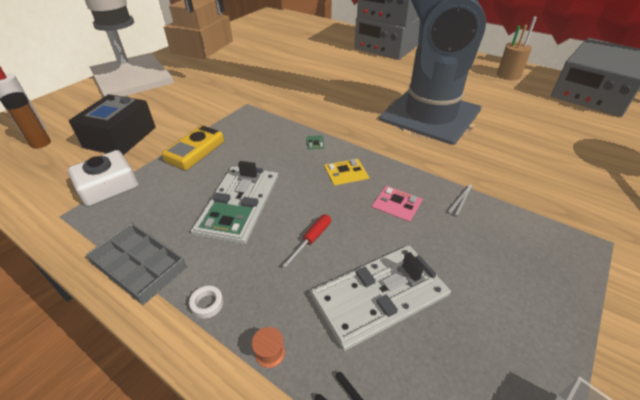

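Top view: the green board sits in the right cradle at (415,140), with its black grip at (443,212). The left cradle (220,155) is empty, and its spare grip is at (200,184). Look-alikes: pink board (260,284), yellow board (345,302) and a small loose green board (421,338). I choose the grip at (443,212), and will measure it and check a crop.

```bash
cat > h.py <<'E'
import numpy as np,cv2
from station import status,eyes,env
def cloud(n,d):
    m=eyes.camera_model(n);v,u=np.mgrid[:400,:640]
    c=np.dstack([(u-m["cx"])/m["fx"]*d,(v-m["cy"])/m["fy"]*d,d])
    return c@m["orientation"].T+m["origin"]
def plane(n,uv,z):
    m=eyes.camera_model(n);r=m["orientation"]@[(uv[0]-m["cx"])/m["fx"],(uv[1]-m["cy"])/m["fy"],1]
    return m["origin"]+r*(z-m["origin"][2])/r[2]
E
python3 - <<'E'
from h import *
f=np.load("pics/top0.npz");p,d=f["p"],f["d"]
W=cloud("top",d)
hsv=cv2.cvtColor(p,cv2.COLOR_RGB2HSV)
g=cv2.inRange(hsv,(55,80,40),(90,255,255));g[200:]=0
g=cv2.morphologyEx(g,cv2.MORPH_CLOSE,np.ones((9,9)))
c=max(cv2.findContours(g,0,2)[0],key=cv2.contourArea)
b=cv2.boxPoints(cv2.minAreaRect(c));q=np.array([plane("top",x,.017) for x in b])
print("board",q.mean(0),np.linalg.norm(q[1]-q[0]),np.linalg.norm(q[2]-q[1]),np.round(q,3).tolist())
# cradle plate outline
def rep(nm,n,box):
    f=np.load(f"pics/{n}0.npz");W=cloud(n,f["d"])
    u0,u1,v0,v1=box;P=W[v0:v1,u0:u1].reshape(-1,3)
    for lo,hi in((.045,.075),(.054,.075)):
        G=P[(P[:,2]>lo)&(P[:,2]<hi)]
        if len(G)<5: print(nm,n,"few",len(G));continue
        G2=G[:,:2].astype(np.float32);r=cv2.minAreaRect(G2*1000)
        print(nm,n,lo,len(G),"mean",G.mean(0).round(4),"rect",r,"zmax",G[:,2].max())
rep("board grip","top",(380,490,160,250))
rep("spare grip","top",(160,250,140,225))
rep("board grip","scene",(200,290,150,200))
pl=(W[...,2]>.008)&(W[...,2]<.03);m=np.zeros((400,640),np.uint8);m[95:255,365:490]=pl[95:255,365:490]
P=W[m>0][:,:2].astype(np.float32)*1000;print("plate",cv2.minAreaRect(P))
cv2.imwrite("pics/crop1.png",cv2.resize(p[95:255,365:490,::-1],None,fx=3.5,fy=3.5,interpolation=cv2.INTER_CUBIC))
E
```

```text
board [ 0.66141028 -0.18037307  0.017     ] 0.08864202465081567 0.07969245181708429 [[0.682, -0.125, 0.017], [0.715, -0.207, 0.017], [0.641, -0.235, 0.017], [0.608, -0.154, 0.017]]
board grip top 0.045 202 mean [ 0.5372 -0.2286  0.0585] rect ((537.7719116210938, -230.20480346679688), (13.826902389526367, 40.03127670288086), 21.982421875) zmax 0.06270020818909716
board grip top 0.054 194 mean [ 0.5375 -0.2293  0.0589] rect ((537.7823486328125, -230.23057556152344), (13.826902389526367, 39.97569274902344), 21.982421875) zmax 0.06270020818909716
spare grip top 0.045 197 mean [0.5748 0.1994 0.0582] rect ((575.4622192382812, 200.77418518066406), (40.127357482910156, 13.84819507598877), 62.611427307128906) zmax 0.06243911287318882
spare grip top 0.054 185 mean [0.5752 0.2004 0.0588] rect ((575.5640869140625, 200.97080993652344), (39.6844596862793, 13.84819507598877), 62.611427307128906) zmax 0.06243911287318882
board grip scene 0.045 141 mean [ 0.542  -0.2273  0.0554] rect ((540.1224365234375, -229.47048950195312), (15.701892852783203, 40.015846252441406), 18.061113357543945) zmax 0.0621741342404053
board grip scene 0.054 89 mean [ 0.541  -0.228   0.0587] rect ((540.0171508789062, -229.51803588867188), (15.619542121887207, 39.939579010009766), 18.419904708862305) zmax 0.0621741342404053
plate ((605.8272705078125, -202.89231872558594), (220.28338623046875, 121.57984161376953), 22.186872482299805)
```

View pics/crop1.png

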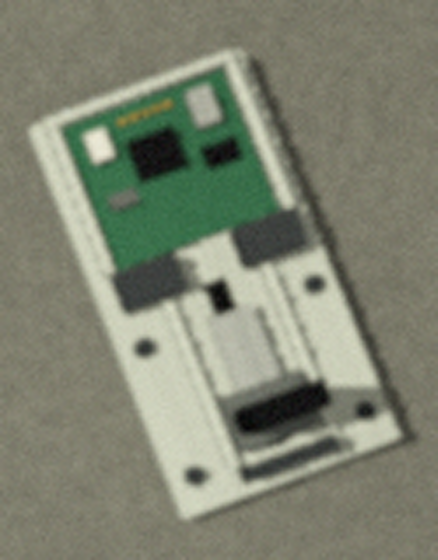

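The crop confirms the choice: a full-size green board lies in the nest, with the black grip at crop (283,405), about pixel (446,211). The sizes match: grip 13.8 x 40 mm, top at about 59 mm, plate 220 x 121 mm, board 89 x 80 mm. The grip is at (0.538,-0.230) and the slide heading is 22.1°. The grip is 133 mm from the board's centre, so about 56 mm of travel remains. The tool is already aligned to within 1°. I'll shut the fingers, go 45 mm behind the grip, and push.

{"api": "arm_command", "payload": {"rows": [{"hand":1,"x":34,"y":-24,"turn":-0.8},{"hand":1,"x":34,"y":-24},{"hand":1,"x":34,"y":-24},{"hand":1,"x":34,"y":-24},{"hand":1,"x":34,"y":-24},{"hand":1,"x":34,"y":-24},{"hand":1,"x":34,"y":-24},{"hand":1,"x":34,"y":-24},{"hand":1,"x":34,"y":-24},{"hand":1,"x":34,"y":-24},{"hand":1,"x":32,"y":-23},{"hand":1}]}}

```text
validation failed for argument at $.ro...
```

{"api": "arm_command", "payload": {"rows": [{"hand":1,"x":34,"y":-24,"z":0,"turn":-0.8}]}}

```text
clock: 0.2
tool_pos: [0.2653, -0.5967, 0.4036]
ee_rot: [[0.929, 0.371, -0.004], [0.371, -0.929, -0.002], [-0.004, 0.0, -1.0]]
contact_force: [0.3, 0.3, -0.6]
finger_gap: 0.86
gripper_force: 0.0
```

Rows need every field.

{"api": "arm_command", "payload": {"rows": [{"hand":1,"x":34,"y":-24,"z":0,"turn":0},{"hand":1,"x":34,"y":-24,"z":0,"turn":0},{"hand":1,"x":34,"y":-24,"z":0,"turn":0},{"hand":1,"x":34,"y":-24,"z":0,"turn":0},{"hand":1,"x":34,"y":-24,"z":0,"turn":0},{"hand":1,"x":34,"y":-24,"z":0,"turn":0},{"hand":1,"x":34,"y":-24,"z":0,"turn":0},{"hand":1,"x":34,"y":-24,"z":0,"turn":0},{"hand":1,"x":34,"y":-24,"z":0,"turn":0},{"hand":1,"x":32,"y":-23,"z":0,"turn":0},{"hand":1,"x":0,"y":0,"z":0,"turn":0},{"hand":1,"x":0,"y":0,"z":0,"turn":0}]}}

```text
clock: 1.4
tool_pos: [0.4923, -0.2437, 0.4044]
ee_rot: [[0.925, 0.38, -0.001], [0.38, -0.925, 0.0], [-0.001, -0.001, -1.0]]
contact_force: [0.1, -0.7, 0.5]
finger_gap: -0.0
gripper_force: 0.0
```

{"api": "arm_command", "payload": {"rows": [{"hand":1,"x":0,"y":5,"z":40,"turn":0},{"hand":1,"x":0,"y":0,"z":40,"turn":0},{"hand":1,"x":0,"y":0,"z":40,"turn":0},{"hand":1,"x":0,"y":0,"z":25,"turn":0},{"hand":1,"x":0,"y":0,"z":0,"turn":0},{"hand":1,"x":0,"y":0,"z":0,"turn":0}]}}

```text
clock: 2.0
tool_pos: [0.4934, -0.2503, 0.26]
ee_rot: [[0.926, 0.377, -0.001], [0.377, -0.926, -0.0], [-0.001, -0.0, -1.0]]
contact_force: [-0.2, 0.2, 0.2]
finger_gap: 0.0
gripper_force: 0.0
```

```bash
python3 - <<'E'
from h import *
p,d=eyes.grab_frame("scene");cv2.imwrite("pics/s1.png",cv2.resize(p[90:250,170:330,::-1],None,fx=3.5,fy=3.5,interpolation=cv2.INTER_CUBIC))
E
```

```text
(no output)
```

View pics/s1.png

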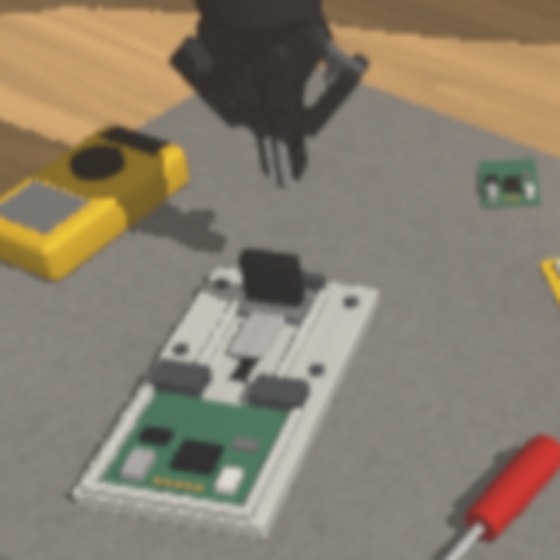

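The shut fingertips, at crop (283,180), are behind and in line with the grip at crop (272,278). Nothing is in the way. Next I descend and push gently.

{"api": "arm_command", "payload": {"rows": [{"hand":1,"x":0,"y":-2,"z":25,"turn":0},{"hand":1,"x":0,"y":0,"z":25,"turn":0},{"hand":1,"x":0,"y":0,"z":0,"turn":0},{"hand":1,"x":10,"y":0,"z":0,"turn":0},{"hand":1,"x":10,"y":0,"z":0,"turn":0},{"hand":1,"x":5,"y":0,"z":0,"turn":0},{"hand":1,"x":5,"y":0,"z":0,"turn":0},{"hand":1,"x":5,"y":0,"z":0,"turn":0},{"hand":1,"x":5,"y":0,"z":0,"turn":0},{"hand":1,"x":5,"y":0,"z":0,"turn":0}]}}

```text
clock: 3.05
tool_pos: [0.5348, -0.2304, 0.2098]
ee_rot: [[0.926, 0.378, -0.001], [0.378, -0.926, -0.0], [-0.001, -0.0, -1.0]]
contact_force: [-2.5, -1.4, 2.9]
finger_gap: 0.002
gripper_force: 1.5
```

{"api": "arm_command", "payload": {"rows": [{"hand":1,"x":5,"y":0,"z":0,"turn":0},{"hand":1,"x":5,"y":0,"z":0,"turn":0},{"hand":1,"x":5,"y":0,"z":0,"turn":0},{"hand":1,"x":5,"y":0,"z":0,"turn":0},{"hand":1,"x":5,"y":0,"z":0,"turn":0},{"hand":1,"x":3,"y":0,"z":0,"turn":0},{"hand":1,"x":2,"y":0,"z":0,"turn":0},{"hand":1,"x":0,"y":0,"z":0,"turn":0}]}}

```text
clock: 3.85
tool_pos: [0.5629, -0.2187, 0.2096]
ee_rot: [[0.926, 0.379, 0.0], [0.379, -0.926, 0.0], [0.001, -0.0, -1.0]]
contact_force: [-0.5, -0.3, 0.0]
finger_gap: -0.005
gripper_force: 0.1
```

```bash
cat > m.py <<'E'
from h import *
for n,(u0,u1,v0,v1) in (("scene",(200,290,150,230)),("top",(380,490,140,250))):
    p,d=eyes.grab_frame(n);W=cloud(n,d)[v0:v1,u0:u1];hs=p[v0:v1,u0:u1].max(2)
    G=W[(W[...,2]>.03)&(W[...,2]<.068)&(hs<80)]
    e=np.array([.926,.378]);t=(G[:,:2]-[.538,-.230])@e
    T=t[(G[:,2]>.05)];print(n,len(t),"along mm pct5,50,95",(np.percentile(t,[5,50,95])*1000).round(1),len(T))
    cv2.imwrite(f"pics/{n}_m.png",cv2.resize(p[v0:v1,u0:u1,::-1],None,fx=5,fy=5,interpolation=cv2.INTER_CUBIC))
E
python3 m.py
```

```text
scene 281 along mm pct5,50,95 [31.1 52.6 54.9] 159
top 58 along mm pct5,50,95 [43.1 47.2 51. ] 44
```

View pics/scene_m.png

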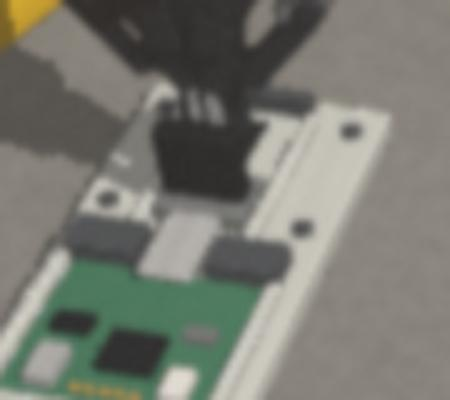

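The picture shows the tongue reaching the board's edge, with the grip about 47 mm along and roughly 9 mm to go. I'll push on slowly and watch the force.

{"api": "arm_command", "payload": {"rows": [{"hand":1,"x":2,"y":0,"z":0,"turn":0},{"hand":1,"x":2,"y":0,"z":0,"turn":0},{"hand":1,"x":2,"y":0,"z":0,"turn":0},{"hand":1,"x":1,"y":0,"z":0,"turn":0},{"hand":1,"x":0,"y":0,"z":0,"turn":0}]}}

```text
clock: 4.45
tool_pos: [0.5691, -0.2161, 0.2096]
ee_rot: [[0.926, 0.378, 0.0], [0.378, -0.926, 0.0], [0.0, -0.0, -1.0]]
contact_force: [-1.5, 0.2, -0.9]
finger_gap: 0.002
gripper_force: 0.7
```

{"api": "arm_command", "payload": {"rows": [{"hand":1,"x":1,"y":0,"z":0,"turn":0},{"hand":1,"x":1,"y":0,"z":0,"turn":0},{"hand":1,"x":0,"y":0,"z":0,"turn":0}]}}

```text
clock: 4.75
tool_pos: [0.5709, -0.2155, 0.2096]
ee_rot: [[0.926, 0.378, -0.0], [0.378, -0.926, 0.0], [-0.0, -0.0, -1.0]]
contact_force: [-3.5, 1.4, 0.9]
finger_gap: 0.001
gripper_force: 0.9
```

{"api": "arm_command", "payload": {"rows": [{"hand":1,"x":1,"y":0,"z":0,"turn":0},{"hand":1,"x":1,"y":0,"z":0,"turn":0},{"hand":1,"x":0,"y":0,"z":0,"turn":0}]}}

```text
clock: 5.05
tool_pos: [0.5728, -0.2147, 0.2096]
ee_rot: [[0.926, 0.378, -0.0], [0.378, -0.926, 0.0], [0.0, -0.0, -1.0]]
contact_force: [-1.6, -0.0, -1.1]
finger_gap: -0.0
gripper_force: 0.9
```

{"api": "arm_command", "payload": {"rows": [{"hand":1,"x":1,"y":0,"z":0,"turn":0},{"hand":1,"x":0,"y":0,"z":0,"turn":0}]}}

```text
clock: 5.25
tool_pos: [0.5737, -0.2144, 0.2096]
ee_rot: [[0.926, 0.378, -0.0], [0.378, -0.926, 0.0], [-0.0, -0.0, -1.0]]
contact_force: [-2.1, -0.0, -0.5]
finger_gap: 0.002
gripper_force: 1.0
```

{"api": "arm_command", "payload": {"rows": [{"hand":1,"x":1,"y":0,"z":0,"turn":0},{"hand":1,"x":0,"y":0,"z":0,"turn":0}]}}

```text
clock: 5.45
tool_pos: [0.5743, -0.2142, 0.2096]
ee_rot: [[0.926, 0.378, -0.001], [0.378, -0.926, -0.0], [-0.001, -0.0, -1.0]]
contact_force: [-4.3, 1.0, 0.9]
finger_gap: 0.0
gripper_force: 2.1
```

{"api": "arm_command", "payload": {"rows": [{"hand":1,"x":1,"y":0,"z":0,"turn":0},{"hand":1,"x":0,"y":0,"z":0,"turn":0}]}}

```text
clock: 5.65
tool_pos: [0.5745, -0.2142, 0.2096]
ee_rot: [[0.926, 0.377, -0.002], [0.377, -0.926, -0.0], [-0.002, -0.001, -1.0]]
contact_force: [-7.6, -1.2, 3.8]
finger_gap: -0.004
gripper_force: 3.5
```

{"api": "arm_command", "payload": {"rows": [{"hand":1,"x":1,"y":0,"z":0,"turn":0},{"hand":1,"x":0,"y":0,"z":0,"turn":0}]}}

```text
clock: 5.85
tool_pos: [0.5748, -0.2141, 0.2096]
ee_rot: [[0.926, 0.377, -0.004], [0.377, -0.926, -0.0], [-0.004, -0.001, -1.0]]
contact_force: [-9.7, -1.6, 5.9]
finger_gap: 0.001
gripper_force: 4.9
```

{"api": "arm_command", "payload": {"rows": [{"hand":1,"x":1,"y":0,"z":0,"turn":0},{"hand":1,"x":0,"y":0,"z":0,"turn":0}]}}

```text
clock: 6.05
tool_pos: [0.5751, -0.2141, 0.2096]
ee_rot: [[0.926, 0.377, -0.005], [0.377, -0.926, -0.001], [-0.005, -0.001, -1.0]]
contact_force: [-13.2, -2.3, 7.8]
finger_gap: -0.0
gripper_force: 6.3
```

The tool has stopped and the force has climbed steadily to 13 N, well above the 3 N slide drag, at the expected travel. That is the end stop. I'll back off and lift.

{"api": "arm_command", "payload": {"rows": [{"hand":1,"x":-10,"y":0,"z":0,"turn":0},{"hand":1,"x":-15,"y":0,"z":0,"turn":0},{"hand":1,"x":-15,"y":0,"z":0,"turn":0},{"hand":1,"x":0,"y":0,"z":-30,"turn":0},{"hand":1,"x":0,"y":0,"z":-40,"turn":0},{"hand":1,"x":-40,"y":0,"z":-40,"turn":0},{"hand":1,"x":-40,"y":20,"z":-40,"turn":0},{"hand":1,"x":-40,"y":40,"z":0,"turn":0},{"hand":1,"x":-30,"y":40,"z":0,"turn":0},{"hand":1,"x":0,"y":40,"z":0,"turn":0},{"hand":1,"x":0,"y":0,"z":0,"turn":0},{"hand":1,"x":0,"y":0,"z":0,"turn":0}]}}

```text
clock: 7.25
tool_pos: [0.4651, -0.4019, 0.348]
ee_rot: [[0.927, 0.376, 0.0], [0.376, -0.927, 0.0], [0.0, -0.0, -1.0]]
contact_force: [-0.1, 0.5, -0.6]
finger_gap: 0.002
gripper_force: 0.0
```

```bash
python3 m.py; python3 - <<'E'
from h import *
p,d=eyes.grab_frame("top");W=cloud("top",d);cv2.imwrite("pics/end.png",p[...,::-1])
for n,(u0,u1,v0,v1) in (("board",(380,490,130,250)),("spare",(160,250,140,225))):
    P=W[v0:v1,u0:u1].reshape(-1,3);G=P[(P[:,2]>.054)&(P[:,2]<.075)];print(n,cv2.minAreaRect(G[:,:2].astype(np.float32)*1000))
g=cv2.inRange(cv2.cvtColor(p,cv2.COLOR_RGB2HSV),(55,80,40),(90,255,255));g[200:]=0
g=cv2.morphologyEx(g,cv2.MORPH_CLOSE,np.ones((9,9)));c=max(cv2.findContours(g,0,2)[0],key=cv2.contourArea)
q=np.array([plane("top",x,.017) for x in cv2.boxPoints(cv2.minAreaRect(c))]);print("board",q.mean(0),q.round(3).tolist());print(status.get_obs()["contact_force"])
E
```

```text
scene 221 along mm pct5,50,95 [58.1 64.9 66.8] 103
top 216 along mm pct5,50,95 [50.9 56.6 63.1] 182
board ((591.564453125, -208.47463989257812), (14.023770332336426, 40.646358489990234), 22.318017959594727)
spare ((575.456298828125, 200.750732421875), (39.85148239135742, 13.823402404785156), 62.651824951171875)
board [ 0.66187087 -0.18047171  0.017     ] [[0.682, -0.125, 0.017], [0.717, -0.206, 0.017], [0.642, -0.236, 0.017], [0.607, -0.155, 0.017]]
[0.58398388 0.61450118 0.38801273]
```

View pics/end.png

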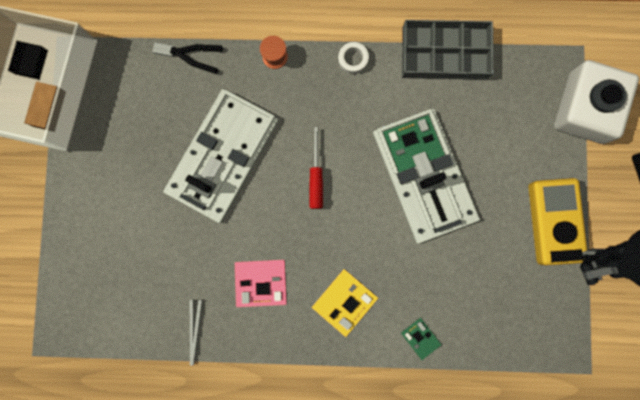

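The grip, at (432,181), moved 58 mm. It is now 76 mm from the board's centre, against the expected 77 mm when home. The tongue is over the board's edge, the board and the spare grip haven't moved, and the gripper is clear of everything.

```bash
python3 -c "
from station import env
print(env.close_job())"
```

```text
the job is handed in; nothing more can be done
None
```

The green board is locked in: its latch is pushed home against the end stop and released, the board is still in its nest, the empty cradle's latch is unmoved, and the job has been handed in.

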